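# Stop a buffing wheel at its high spot

## Robot

A 6-joint arm with a two-finger parallel gripper is mounted at the origin on the work surface. World frame = base frame: x ahead of the robot, y to its left, z up, the work surface at z = 0. Lengths are in m, angles in rad, forces in N, time in s.
With the tool pointing down it reaches from about 0.35 to 0.925 m from the base axis. Payload 6.4 kg.
Tool frame: the origin (TCP) lies at the very end of the fingers, on their centre line; the grasp point (between the pads) lies 19 mm behind it; x points along the fingers, z is the direction in which the jaws open and shut, and the axes are right-handed (so a half turn about x gives the same grasp; the last joint's range is limited). The gripper opens to 94 mm and grips with 3 to 60 N. Pads are 16 mm wide; open, the fingers measure 119 mm over their backs; the gripper's body (75 mm by 177 mm) begins 78 mm behind the grasp point.
Start: joints at [0.968, 0.245, 1.558, -0, 1.339, -0.174], TCP at [0.27, 0.591, 0.205] pointing down, gripper open.
Joint ranges: [-3.13, 3.13], [-1.02, 2.26], [0.13, 2.54], [-0.95, 4.09], [0.21, 2.88], [-2.74, 2.74]. Speed limits (rad/s): [2.57, 2.57, 3.14, 3.14, 3.14, 3.14].

## Interface

Orientations are given as a rotation vector (axis times angle).
In Python, from station import r, jaws, readout, vision, close_job gives the robot as it stands. The module is installed in compiled form; this text tells all that it offers. Calls block until the motion is done:
- r.goto(position, orientation): joint-space move of the TCP to a pose.
- r.move_linear(position, frame=None, velocity=0.15, guard=None): straight line of the TCP; frame=None keeps the orientation; velocity is the mean speed in m/s. With guard (N) it stops when the force on the tool has changed by that much, and returns True; else False.
- r.move_j(angles): joint-space move.
- jaws.move_gripper(opening, squeeze=None): finger opening in m; squeeze is the grip in N (None keeps the last); returns when the fingers have stopped.
- r.wait(seconds).
- r.inverse_kinematics(position, orientation): joint angles nearest the present ones, or None.
- readout.get_obs(): the state.
- vision.get_image(name): name is "side" or "top" or "wrist"; returns the picture (384x512x3 uint8, red, green, blue); there is no depth.
- vision.camera_model(name): a dict with "intrinsics" (3x3 intrinsics, pixels), "R" (3x3) and "t" (3): a world point X has camera coordinates R X + t. Camera axes: x right, y down, z forward; pixel columns grow to the right and rows downward; lengths in m; the calibration is good to about 2 mm. A picture is of the moment at which its call begins: read the wrist's pose just before it. camera_model takes no time and is no camera call; for the wrist camera it gives the pose at the moment of the call.
A pose or a line that the arm cannot do raises r.IKError and nothing moves.
- close_job(): hands the job in, once; it reports no verdict.
The state is a dict: "clock": time; "joint_pos": joint angles; "joint_velocities": joint speeds; "effort": joint torques, N m; "eef_pos": TCP position; "orientation": TCP orientation; "wrist_force": force on the tool from outside, world axes, zero at the start; "torque": the same for the moment, N m; "opening": finger opening in m.
Only numpy, scipy, OpenCV 4.12 (cv2) and the standard library are available. Lean on these libraries where they do the work, as an engineer would, in place of code of your own. Each camera call takes 0.05 s, during which the arm holds its last target.

## Task

Find the high spot of the felt wheel on the truing stand: slacken the T-bar spindle lock (left-hand thread: it loosens clockwise), then lead the wheel slowly (well under a turn a second) round by its crank handle past the feeler gauge, stop it with the highest lump of the rim - not the lower one - right under the feeler so that the needle stands at its furthest reading, and tighten the lock fully again so that the wheel stays there. Do not touch the gauge, and leave everything else on the bench where it is.

Things in the scene. Friction and masses are not known exactly. Their poses are not given: they have to be found in the camera images.
- wheel_center (a point): Centre of the front face of a pale felt wheel, 150 mm across, 22 mm thick, on an inclined black truing stand; fixed to the stand, 160 mm above the table. Stand axes: z along the wheel's axle, out of its face, 30 deg from vertical, leaning away from the robot; y level, to the robot's right; x up the slope, towards the robot. A brass nut stands 13 mm out of the face at the centre.
- crank_grip (a point): Middle of the crank handle, a dark wooden cylinder 24 mm in diameter, 40 mm long, parallel to the axle and 52 mm from it; it stands 14 to 54 mm out from the wheel's face (this point 34 mm). It spins freely on its own pin, so it can be led round the circle without turning the hand.
- wheel (a joint): Wheel angle, rad, growing counter-clockwise seen facing the wheel (about stand z); at 0 the crank handle is at the lowest point of its circle (stand -x). It turns without end, about 1 N at the crank once the lock is slack. The rim has two smooth lumps, a few mm high, some 40 deg wide, one higher (the high spot), at unknown angles that this joint does not tell.
- lock_grip (a point): Middle of the steel T-bar of the spindle lock, 90 mm long (its x), 14 mm wide, 22 mm high; its z is the screw axis, parallel to the axle. It stands 165 mm from the axle on the robot's left (stand -y), this point 31 mm out from the plane of the wheel's face; its 36 mm wide post ends 30 mm below the bar's underside.
- lock (a joint): Turn of the lock's T-bar, rad: 0 is fully tight (hard stop), growing CLOCKWISE as seen from above the bar (left-hand thread); it starts tight. The brake lets go at about 0.5, the end stop is at 1.4. About 0.3 N m to turn, up to 0.5 N m near tight; it stays where it is left. Tight, it holds the wheel firmly.
- gauge (a joint): Turn of the feeler gauge, rad: a sprung lever whose steel ball rides on the rim on the robot's right (stand +y, fixed there). About 0 on the plain rim, growing as the rim under the ball stands higher; it follows at once, either way of turning. Not to be touched.
- needle_tip (a point): Tip of the gauge's black needle, 115 mm long, which swings over a white scale plate on the robot's side and right of the wheel, close to the plane of the wheel's face. It moves to the robot's left (stand -y) as the rim under the ball stands higher, by some 30 mm at most.
- lamp_tube (a point): Middle of a fixed white lamp tube, 26 mm in diameter, 500 mm long, level along stand y, on two slanted posts 250 mm either side. It hangs over the wheel and stops a hand that comes from straight above: the hand must lean along the slanted axle, its body away from the robot, to pass beyond the tube.
- crucible: Bystander: a white ceramic crucible dish, round, 84 mm across, 40 mm high; origin at the middle of its underside.
- bench_block: Bystander: a square steel bench block, 70 x 70 x 24 mm; origin at the middle of its underside.
- ingot_mould: Bystander: a black iron ingot mould, open box 60 x 110 x 32 mm; origin at the middle of its underside.
- jar: Bystander: an amber glass jar with a steel cap, 60 mm across, 100 mm high; origin at the middle of its underside.
- mandrel: Bystander: an upright steel ring mandrel on a round foot, foot 72 mm across, 155 mm high; origin at the middle of its underside.

How it is judged:
By the outcome, as a careful person would: the job done as asked, in the order asked, and still so for the second after the job is handed in, with the robot touching nothing.
It also fails if it takes over 72 s, if anything falls off the work surface, if the arm or the gripper's body presses on something with over 40 N, if the wrist force passes 120 N, or if a joint passes its speed limit or range.

## Working session

There is one attempt and no reset: what is moved stays moved. The work goes in short steps, each a Python script; the robot and the scene stay as the last script left them, time stands still between calls to the robot, and variables do not carry over. Pictures are saved under pics/ and viewed, and the job is handed in when it is done.

```bash
mkdir -p pics; ls
python3 - <<'E'
from station import r,jaws,readout,vision
import cv2
o=readout.get_obs();print(o)
for n in("side","top","wrist"):
    m=vision.camera_model(n);print(n,m)
    im=vision.get_image(n);cv2.imwrite(f"pics/{n}0.png",im[:,:,::-1])
E
```

```text
pics
{'clock': 0.0, 'joint_pos': array([ 9.67949878e-01,  2.45775139e-01,  1.55898345e+00,  7.97290783e-06,
        1.33870213e+00, -1.74124296e-01]), 'joint_velocities': array([-0.00081481, -0.0002493 , -0.00050442, -0.00125272, -0.00082926,
       -0.00147088]), 'effort': array([ 8.28104312e-04, -4.15843284e+01, -3.14599943e+01,  6.85005100e-02,
        3.33456765e-02, -1.28029628e-04]), 'eef_pos': array([0.26987825, 0.59067703, 0.2043867 ]), 'orientation': array([-0.88868019,  1.38381107,  0.8875054 ]), 'wrist_force': array([ 0.03214735,  0.66747056, -0.3065126 ]), 'torque': array([ 0.04672099, -0.0316627 ,  0.04112427]), 'opening': 0.09409672527276691}
side {'intrinsics': array([[416.47038799,   0.        , 262.16692692],
       [  0.        , 416.47038799, 199.03412786],
       [  0.        ,   0.        ,   1.        ]]), 'R': array([[-0.99325095, -0.11491726,  0.01570248],
       [-0.08179944,  0.59806868, -0.79725949],
       [ 0.08222771, -0.79316321, -0.60343246]]), 't': array([0.55790153, 0.24770988, 1.09606822])}
top {'intrinsics': array([[416.71611599,   0.        , 256.99050755],
       [  0.        , 416.71611599, 189.1767304 ],
       [  0.        ,   0.        ,   1.        ]]), 'R': array([[-0.00402398, -0.99995287,  0.00883498],
       [-0.99865817,  0.0035623 , -0.05166397],
       [ 0.05163006, -0.00903102, -0.99862544]]), 't': array([-0.05317457,  0.54843727,  1.39783926])}
wrist {'intrinsics': array([[340.32043561,   0.        , 253.79755982],
       [  0.        , 340.32043561, 196.58688681],
       [  0.        ,   0.        ,   1.        ]]), 'R': array([[ 0.41494415,  0.90984403, -0.00228002],
       [ 0.87217125, -0.39704692,  0.28578149],
       [ 0.25911131, -0.12057192, -0.9582921 ]]), 't': array([-0.64932822, -0.02994094,  0.39320464])}
```

View pics/side0.png

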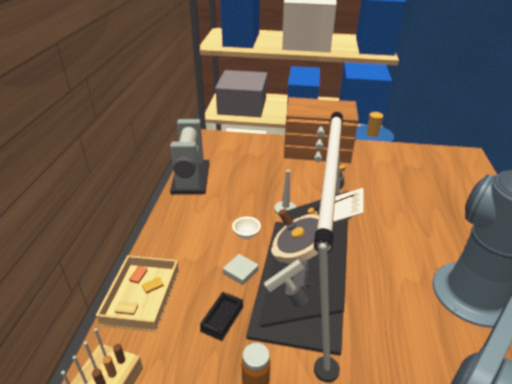

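View pics/top0.png

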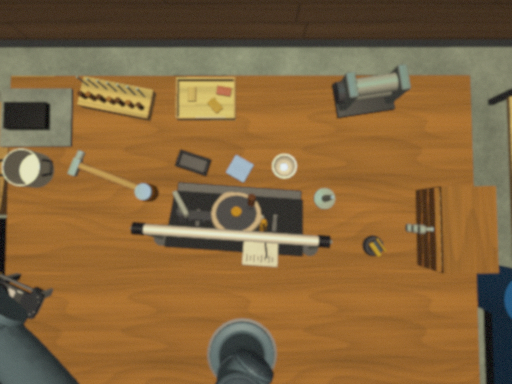

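View pics/wrist0.png

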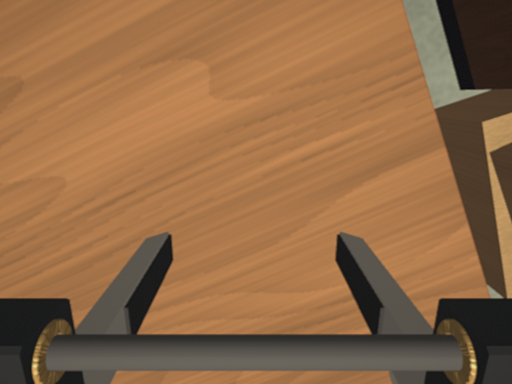

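Run:
```python
import cv2
a=cv2.imread("pics/side0.png")[160:350,220:380];b=cv2.imread("pics/top0.png")[170:280,120:350]
cv2.imwrite("pics/side0c.png",cv2.resize(a,None,fx=3.1,fy=3.1,interpolation=cv2.INTER_CUBIC))
cv2.imwrite("pics/top0c.png",cv2.resize(b,None,fx=3.4,fy=3.4,interpolation=cv2.INTER_CUBIC))
```

```text
(no output)
```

View pics/side0c.png

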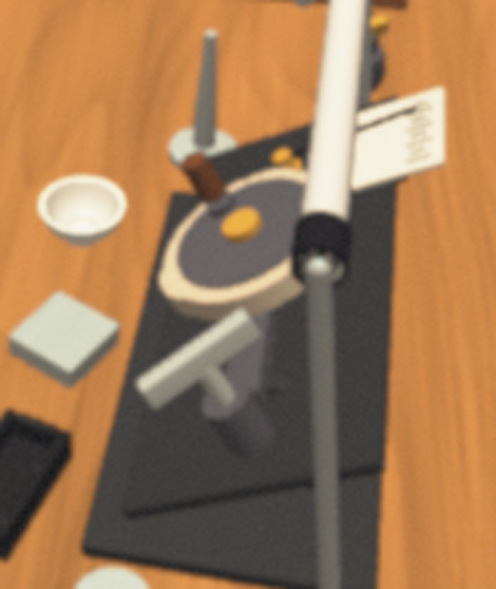

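View pics/top0c.png

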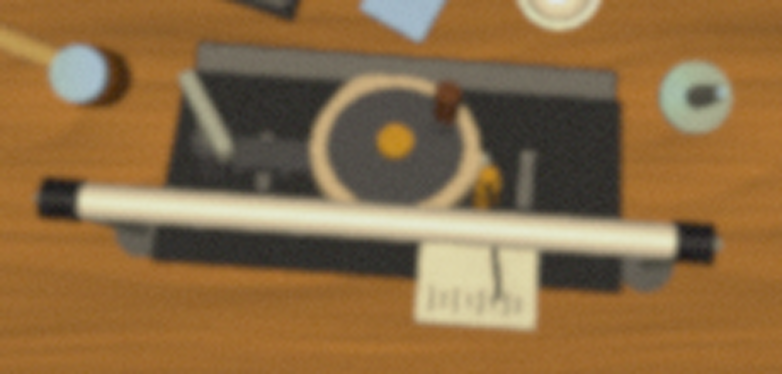

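```bash
cat > h.py <<'E'
import numpy as np,cv2
from scipy.optimize import least_squares
from scipy.spatial.transform import Rotation as Ro
from station import r,jaws,readout,vision
C={n:vision.camera_model(n) for n in("side","top")}
def proj(c,X):
    m=C[c] if isinstance(c,str) else c
    p=(m["R"]@np.asarray(X).T).T+m["t"]; p=p@m["intrinsics"].T; return p[...,:2]/p[...,2:]
def tri(ps,pt):
    f=lambda X:np.r_[proj("side",X)-ps,proj("top",X)-pt]
    s=least_squares(f,[0.5,0,0.2]);return s.x,np.abs(s.fun).max()
S=lambda x,y:np.array([x/3.1+220,y/3.1+160])
T=lambda x,y:np.array([x/3.4+120,y/3.4+170])
E
python3 - <<'E'
from h import *
np.set_printoptions(precision=4,suppress=True)
for n,s,t in [("nut",S(240,222),T(395,140)),("barA",S(147,390),T(185,75)),("barB",S(247,320),T(225,153)),
 ("cranktop",S(193,160),T(447,86)),("crankbase",S(218,207),T(447,120)),
 ("lampL",np.array([323.5,240]),T(55,200)),("lampR",np.array([336,116]),T(705,243))]:
    print(n,*tri(s,t))
E
```

```text
nut [0.4752 0.0091 0.1679] 0.32076820773190207
barA [0.5313 0.1943 0.1715] 0.3558299312410895
barB [0.4656 0.1532 0.206 ] 0.6618075772603049
cranktop [ 0.5192 -0.0373  0.1897] 0.6325170076146662
crankbase [ 0.4936 -0.0369  0.142 ] 0.49911791074279677
lampL [0.4325 0.2527 0.3684] 0.5951466573833954
lampR [ 0.3985 -0.2291  0.3698] 0.5547669634528347
```

```bash
cat >> h.py <<'E'
def SR(yaw):
    f=np.array([np.cos(yaw),np.sin(yaw),0]);u=np.array([0,0,1.])
    z=.5*f+np.sqrt(.75)*u;x=-np.sqrt(.75)*f+.5*u
    return np.c_[x,np.cross(z,x),z]
E
python3 - <<'E'
from h import *
np.set_printoptions(precision=4,suppress=True)
obs=[("nut",S(240,221),T(395,140)),("barA",S(147,390),T(183,75)),("barB",S(247,320),T(223,153)),("ct",S(193,160),T(447,86))]
def model(p):
    W=np.array([p[0],p[1],.16]);R=SR(p[2]);q=p[3];b=p[4]
    L=[0,-.165,.042];d=.045*np.array([-np.cos(b),-np.sin(b),0])
    P=np.array([[0,0,.013],L+d,L-d,[-.052*np.cos(q),-.052*np.sin(q),.054]])
    return W+P@R.T
f=lambda p:np.concatenate([np.r_[proj("side",X)-s,proj("top",X)-t] for X,(n,s,t) in zip(model(p),obs)])
s=least_squares(f,[.47,.01,-.07,-.7,.5]);print(s.x,s.fun.reshape(-1,4))
R=SR(s.x[2]);W=np.array([s.x[0],s.x[1],.16])
for X in ([.4325,.2527,.3684],[.3985,-.2291,.3698]): print("lamp in stand",R.T@(np.array(X)-W))
m=vision.camera_model("wrist");o=readout.get_obs()
To=Ro.from_rotvec(o["orientation"]).as_matrix()
print("tool",To);print("cam in tool",To.T@(-m["R"].T@m["t"]-o["eef_pos"]),"fwd",To.T@m["R"][2])
b=s.x[4]
L=W+R@[0,-.165,.031]
for a in (b,b-1.0,b-1.3):   # clockwise = negative about z
  for sg in(1,-1):
    bx=np.array([np.cos(a),np.sin(a),0]);zt=sg*np.array([-np.sin(a),np.cos(a),0]);xt=np.array([0,0,-1.])
    M=R@np.c_[xt,np.cross(zt,xt),zt]
    for h in(-.019,.1):
        P=L+R@[0,0,h]
        print(round(a,2),sg,h,P,r.inverse_kinematics(P,Ro.from_matrix(M).as_rotvec()))
E
```

```text
[ 0.4696  0.0123 -0.0468 -1.0098  0.535 ] [[-0.0738  0.0851 -1.017  -0.6186]
 [-1.0903 -0.7176 -0.797  -0.2468]
 [ 1.6805 -2.5914 -0.4949  0.032 ]
 [-0.2759 -0.2345 -1.0658  0.8565]]
lamp in stand [ 0.146  -0.2384  0.1563]
lamp in stand [0.1566 0.2444 0.1518]
tool [[-0.0008 -0.9094  0.4158]
 [-0.0012  0.4158  0.9094]
 [-1.      0.0003 -0.0014]]
cam in tool [-0.1794  0.0842  0.0003] fwd [ 0.9582 -0.2861 -0.0003]
0.54 1 -0.019 [0.4833 0.1768 0.1704] [0.0915 0.3057 1.6223 0.0699 1.7326 1.167 ]
0.54 1 0.1 [0.5427 0.174  0.2734] [0.0797 0.3446 1.3801 0.0676 1.9362 1.1696]
0.54 -1 -0.019 [0.4833 0.1768 0.1704] [ 0.0915  0.3057  1.6223  0.0699  1.7326 -1.9746]
0.54 -1 0.1 [0.5427 0.174  0.2734] [ 0.0797  0.3446  1.3801  0.0676  1.9362 -1.972 ]
-0.46 1 -0.019 [0.4833 0.1768 0.1704] [0.0915 0.3057 1.6223 0.0699 1.7326 2.167 ]
-0.46 1 0.1 [0.5427 0.174  0.2734] [0.0797 0.3446 1.3801 0.0676 1.9362 2.1696]
-0.46 -1 -0.019 [0.4833 0.1768 0.1704] [ 0.0915  0.3057  1.6223  0.0699  1.7326 -0.9746]
-0.46 -1 0.1 [0.5427 0.174  0.2734] [ 0.0797  0.3446  1.3801  0.0676  1.9362 -0.972 ]
-0.76 1 -0.019 [0.4833 0.1768 0.1704] [0.0915 0.3057 1.6223 0.0699 1.7326 2.467 ]
-0.76 1 0.1 [0.5427 0.174  0.2734] [0.0797 0.3446 1.3801 0.0676 1.9362 2.4696]
-0.76 -1 -0.019 [0.4833 0.1768 0.1704] [ 0.0915  0.3057  1.6223  0.0699  1.7326 -0.6746]
-0.76 -1 0.1 [0.5427 0.174  0.2734] [ 0.0797  0.3446  1.3801  0.0676  1.9362 -0.672 ]
```

```bash
cat >> h.py <<'E'
W=np.array([.4696,.0123,.16]);YAW=-.062
try:
    exec(open('geo.py').read())
except FileNotFoundError: pass
R=SR(YAW)
def pose(p,a,sg=1,back=0.019):
    """stand-frame grasp point p, bar angle a (jaws perpendicular to it) -> TCP pos, rotvec"""
    zt=sg*np.array([-np.sin(a),np.cos(a),0]);xt=np.array([0,0,-1.])
    M=R@np.c_[xt,np.cross(zt,xt),zt]
    return W+R@(np.array(p)-[0,0,back]),Ro.from_matrix(M).as_rotvec()
def snap(n,name,crop=None,fx=1):
    im=vision.get_image(n)[:,:,::-1]
    if crop: im=im[crop[1]:crop[3],crop[0]:crop[2]]
    cv2.imwrite(f"pics/{name}.png",cv2.resize(im,None,fx=fx,fy=fx,interpolation=cv2.INTER_CUBIC))
def st():
    o=readout.get_obs();print("t",round(o["clock"],2),"tcp",o["eef_pos"].round(4),"stand",(R.T@(o["eef_pos"]-W)).round(4),"F",o["wrist_force"].round(1),"M",o["torque"].round(2),"op",round(o["opening"],4),"j",o["joint_pos"].round(3));return o
E
python3 - <<'E'
from h import *
A=pose([0,-.42,.15],.535);B=pose([0,-.165,.15],.535)
print(A,r.inverse_kinematics(*A))
r.goto(*A);st()
r.goto(*B);st()
print(vision.camera_model("wrist"))
import pickle;pickle.dump(vision.camera_model("wrist"),open("w1.pkl","wb"))
snap("wrist","w1",fx=1.5);snap("side","s1",fx=1.5);snap("top","t1",fx=1.5)
E
```

```text
(array([0.56099747, 0.42743462, 0.27344933]), array([ 0.67829455,  1.86509043, -1.1073687 ])) [0.40027129 0.62164585 1.00668404 0.24541165 1.97902307 1.54228224]
t 1.67 tcp [0.5603 0.4281 0.2734] stand [ 0.0006 -0.4206  0.1306] F [-0.6 -0.1  0. ] M [-0.05 -0.09  0.03] op 0.0939 j [0.401 0.621 1.007 0.246 1.979 1.542]
t 2.67 tcp [0.5452 0.174  0.2736] stand [ 1.000e-04 -1.661e-01  1.311e-01] F [ 0.2  0.4 -0.5] M [-0.07 -0.07 -0.04] op 0.094 j [0.076 0.348 1.375 0.074 1.936 1.181]
{'intrinsics': array([[340.32043561,   0.        , 253.79755982],
       [  0.        , 340.32043561, 196.58688681],
       [  0.        ,   0.        ,   1.        ]]), 'R': array([[ 0.38955637, -0.88514787, -0.25447805],
       [-0.59973312, -0.45348972,  0.659293  ],
       [-0.69897498, -0.10421288, -0.7075123 ]]), 't': array([0.01178237, 0.2542634 , 0.78833318])}
```

View pics/w1.png

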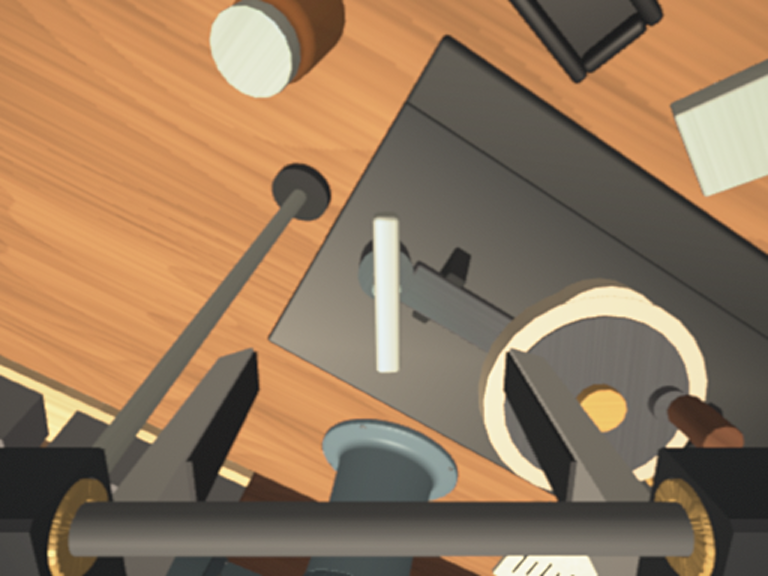

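View pics/s1.png

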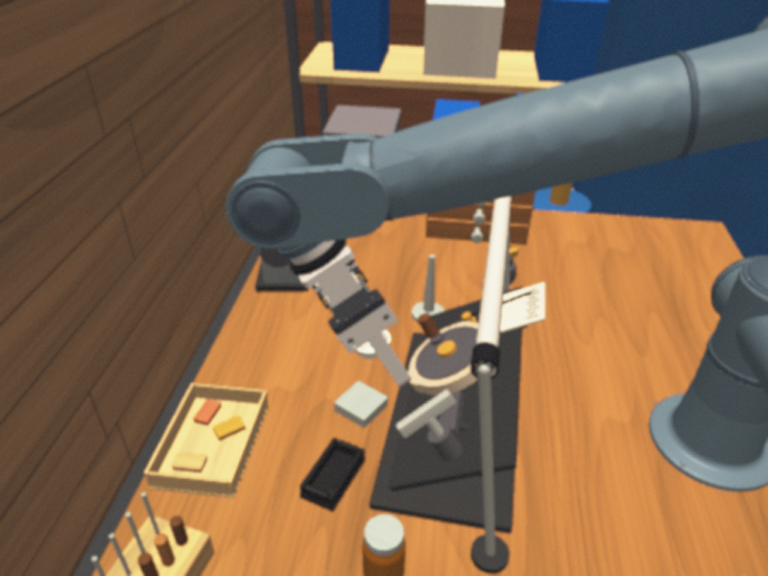

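View pics/t1.png

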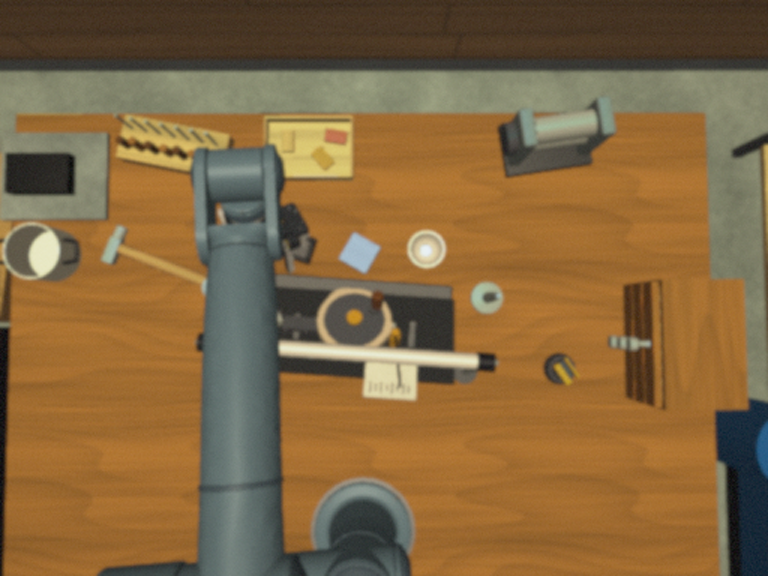

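Run:
```python
from h import *
import pickle
np.set_printoptions(precision=4,suppress=True)
m=pickle.load(open("w1.pkl","rb"))
w=lambda x,y:np.array([x,y])/1.5
obs=[(S(240,221),T(395,140),w(606,406)),(S(147,390),T(183,75),w(386,217)),(None,T(223,153),w(387,366)),(S(193,160),T(447,86),w(722,424)),
 (np.array([323.5,240]),T(55,200),None),(np.array([336,116]),T(705,243),None)]
def model(p):
    W=np.array([p[0],p[1],.16]);R=SR(p[2]);q=p[3];b=p[4]
    L=[0,-.165,.042];d=.045*np.array([-np.cos(b),-np.sin(b),0])
    P=np.array([[0,0,.013],L+d,L-d,[-.052*np.cos(q),-.052*np.sin(q),.054],[p[5],-.245,p[6]],[p[5],.245,p[6]]])
    return W+P@R.T
def f(p):
    o=[]
    for X,ob in zip(model(p),obs):
        for c,v in zip(("side","top",m),ob):
            o.append(np.zeros(2) if v is None else proj(c,X)-v)
    return np.concatenate(o)
s=least_squares(f,[.47,.01,-.06,-.7,.5,.15,.154],loss="soft_l1");print(s.x);print(s.fun.reshape(-1,6))
p=s.x;open("geo.py","w").write(f"W=np.array([{p[0]},{p[1]},.16]);YAW={p[2]};Q0={p[3]};B0={p[4]}\n")
```

```text
[ 0.4703  0.0116 -0.0702 -0.7589  0.555   0.1532  0.1563]
[[-0.3514 -0.1695 -0.7336 -0.8608 -2.8289  3.8355]
 [-3.2348 -1.5322 -0.3207 -1.8236 -0.2738  0.6997]
 [ 0.      0.      0.0093 -1.5027 -0.0738  6.1166]
 [-4.0689  2.4532 -3.0109 -2.0736  0.8369  1.6849]
 [ 0.2922  1.271  -3.2076 -0.7519  0.      0.    ]
 [ 0.5851 -0.7236  0.1417 -0.5539  0.      0.    ]]
```

```bash
cat geo.py
python3 - <<'E'
from h import *
r.goto(*pose([0,-.165,.10],B0)) ; jaws.move_gripper(.05)
st()
P=pose([0,-.165,.033],B0)
print(r.move_linear(P[0],velocity=.06,guard=8)); st()
snap("wrist","w2",fx=1.5)
E
```

```text
W=np.array([0.4703079344273872,0.01158056091683326,.16]);YAW=-0.07019966228715653;Q0=-0.7589259272473909;B0=0.5550237797814447
t 3.96 tcp [0.5223 0.1733 0.2301] stand [ 0.    -0.165  0.081] F [-0.   0.4  0.2] M [-0.04 -0.16  0.04] op 0.0499 j [0.076 0.328 1.48  0.076 1.851 1.164]
False
t 5.22 tcp [0.4893 0.1757 0.1725] stand [-0.0002 -0.165   0.0145] F [-0.9  0.   0.6] M [-0.05 -0.16 -0.03] op 0.0499 j [0.084 0.313 1.609 0.078 1.737 1.162]
```

View pics/w2.png

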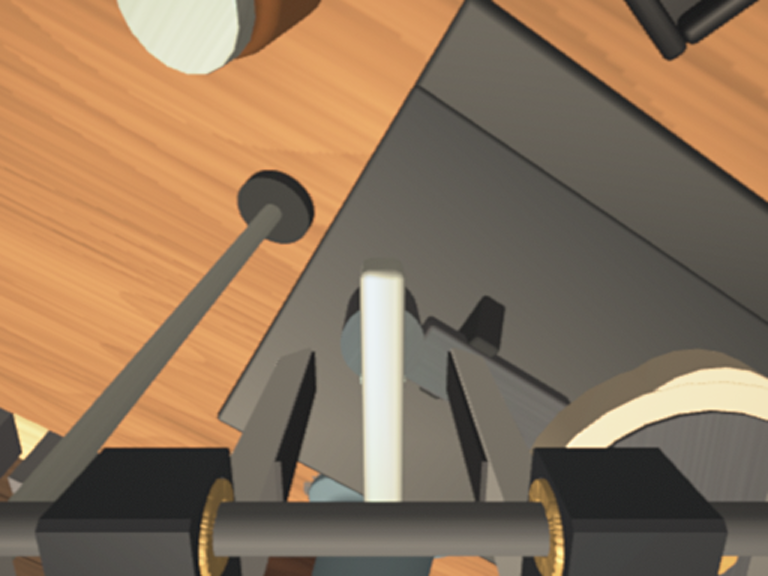

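Run:
```python
from h import *
m=vision.camera_model("wrist")
for z in (.042,.031,.020,.012,-.010): print(z,(1.5*proj(m,W+R@[0,-.165,z])).round(1))
o=readout.get_obs();print("tcp",1.5*proj(m,o["eef_pos"]))
```

```text
0.042 [382.2 405.7]
0.031 [382.  390.3]
0.02 [381.9 376.6]
0.012 [381.8 367.5]
-0.01 [381.7 345.9]
tcp [381.98642998 369.92993881]
```

Run:
```python
from h import *
jaws.move_gripper(0.0,60); o=st()
j=o["joint_pos"].copy()
for k in range(1,7):
    t=j.copy();t[5]+=k*.19
    r.move_j(t);st()
snap("wrist","w3",fx=1.5)
```

```text
t 5.94 tcp [0.4891 0.1752 0.172 ] stand [-0.0003 -0.1645  0.014 ] F [ 0.7 -3.3 -1.3] M [-0.58 -0.4   0.3 ] op 0.0143 j [0.084 0.313 1.61  0.077 1.736 1.162]
t 6.24 tcp [0.489  0.1754 0.172 ] stand [-0.0002 -0.1647  0.014 ] F [0.4 0.  0.2] M [-0.06 -0.13  0.01] op 0.0141 j [0.084 0.313 1.61  0.077 1.736 1.349]
t 6.54 tcp [0.489  0.1757 0.1721] stand [-1.00e-04 -1.65e-01  1.40e-02] F [-0.1  2.  -0.1] M [ 0.29 -0.08 -0.12] op 0.0142 j [0.084 0.313 1.61  0.078 1.736 1.537]
t 6.84 tcp [0.489  0.1759 0.1721] stand [-1.000e-04 -1.653e-01  1.400e-02] F [-0.4  4.3  0.6] M [ 0.77  0.05 -0.3 ] op 0.0147 j [0.084 0.313 1.61  0.078 1.736 1.727]
t 7.14 tcp [0.489  0.1762 0.1721] stand [-1.000e-04 -1.655e-01  1.400e-02] F [-0.8  6.   0.6] M [ 0.94 -0.06 -0.44] op 0.0141 j [0.084 0.313 1.61  0.079 1.736 1.918]
t 7.44 tcp [0.4891 0.1764 0.172 ] stand [-0.0002 -0.1658  0.014 ] F [-0.3  6.3 -0.1] M [ 1.2  -0.13 -0.57] op 0.0142 j [0.084 0.313 1.61  0.08  1.736 2.108]
t 7.74 tcp [0.4892 0.1767 0.172 ] stand [-0.0003 -0.166   0.014 ] F [ 1.1  7.7 -1. ] M [ 1.24 -0.26 -0.65] op 0.014 j [0.085 0.313 1.61  0.08  1.735 2.298]
```

View pics/w3.png

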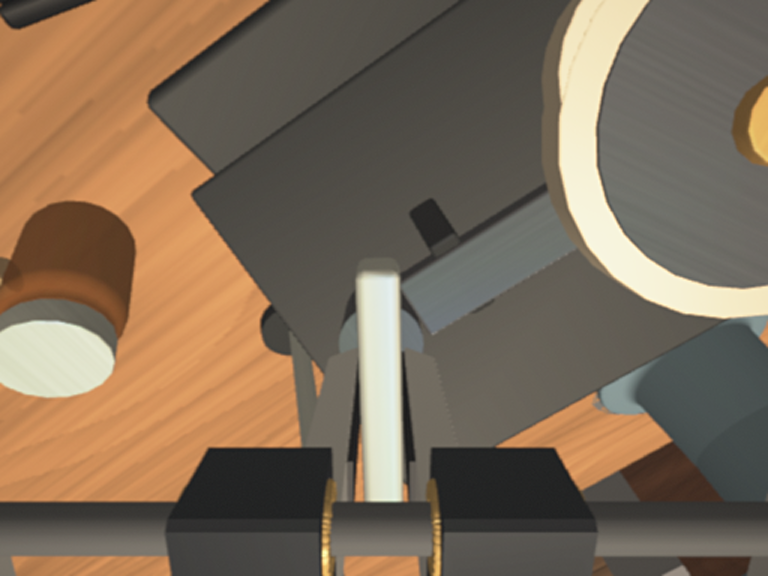

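Run:
```python
from h import *
jaws.move_gripper(.05); 
a=B0-1.135
r.move_linear(pose([0,-.165,.11],a)[0],velocity=.15);st()
r.goto(*pose([-.036,.036,.16],0));o=st()
import pickle;pickle.dump(vision.camera_model("wrist"),open("w4.pkl","wb"))
snap("wrist","w4",fx=1.5);snap("side","s4",(200,100,400,300),4*.75);snap("top","t4",(120,150,350,300),3.3)
```

```text
t 9.18 tcp [0.5267 0.173  0.2381] stand [ 1.000e-04 -1.649e-01  9.010e-02] F [-0.1  1.  -0. ] M [ 0.07 -0.06  0.02] op 0.0502 j [0.076 0.332 1.461 0.075 1.868 2.305]
t 10.04 tcp [ 0.5686 -0.0307  0.2632] stand [-0.0359  0.0353  0.1399] F [0.6 0.9 0.6] M [ 0.03 -0.07  0.01] op 0.0499 j [-0.217  0.368  1.37  -0.078  1.924  1.417]
```

View pics/w4.png

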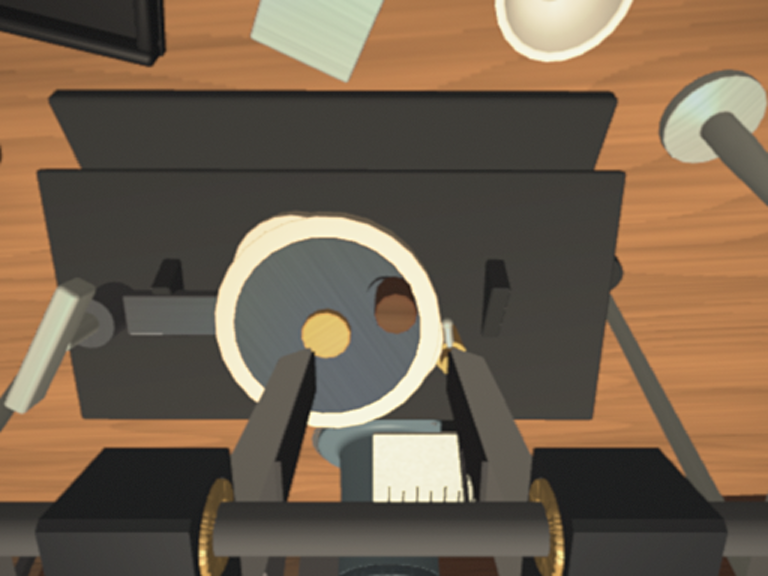

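View pics/s4.png

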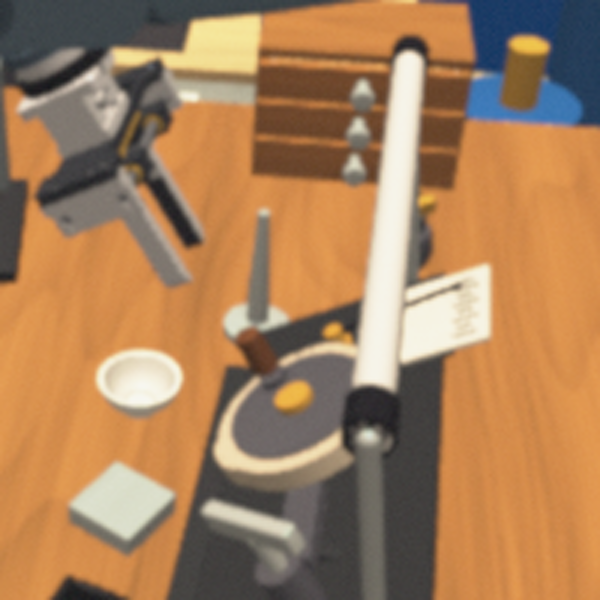

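View pics/t4.png

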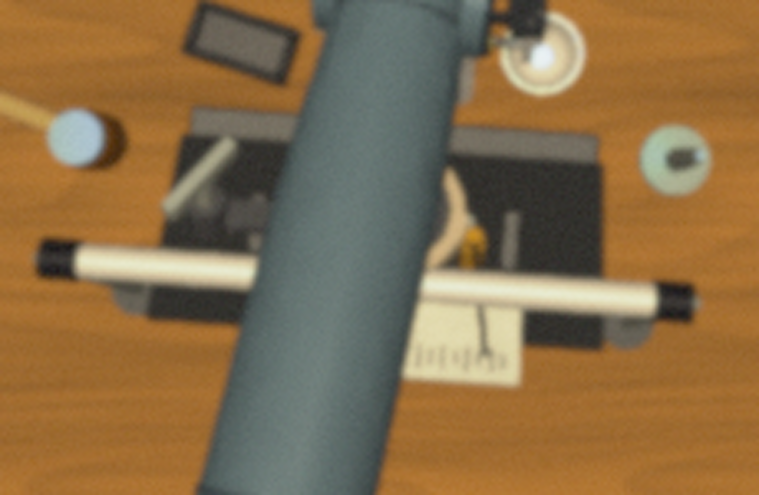

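```bash
cat >> h.py <<'E'
def ray(m,px,z):
    d=np.linalg.solve(m["intrinsics"],np.r_[px,1.]);c=R.T@(-m["R"].T@m["t"]-W);d=R.T@m["R"].T@d
    return c+d*(z-c[2])/d[2]
GX=np.arange(.06,.24,.0005);GY=np.arange(-.02,.16,.0005)
def plate(im,z=-.0):
    g=np.stack(np.meshgrid(GX,GY,indexing="ij"),-1).reshape(-1,2)
    P=W+np.c_[g,np.full(len(g),z)]@R.T
    uv=proj("side",P).astype(np.float32).reshape(len(GX),len(GY),2)
    return cv2.remap(im,uv[...,0],uv[...,1],cv2.INTER_CUBIC)
E
python3 - <<'E'
from h import *
import pickle
m=pickle.load(open("w4.pkl","rb"))
w=lambda x,y:np.array([x,y])/1.5
print("nut",ray(m,w(326,334),.013));c=ray(m,w(396,313),.054);print("cap",c,np.hypot(*c[:2]))
for p in[(497,262),(500,332),(447,322),(447,345),(373,435),(458,435)]:print(p,ray(m,w(*p),0))
im=vision.get_image("side");cv2.imwrite("pics/sidefull4.png",im[:,:,::-1])
cv2.imwrite("pics/plate4.png",cv2.resize(plate(im)[:,:,::-1],None,fx=1.6,fy=1.6))
E
```

```text
nut [-1.43802786e-03  4.69172864e-05  1.30000000e-02]
cap [-0.02952823  0.043407    0.054     ] 0.05249841679127655
(497, 262) [-0.04566387  0.10947047  0.        ]
(500, 332) [0.00213678 0.11461529 0.        ]
(447, 322) [-0.00493285  0.07900917  0.        ]
(447, 345) [0.01146282 0.07962626 0.        ]
(373, 435) [0.08025827 0.02962785 0.        ]
(458, 435) [0.0802617  0.09003364 0.        ]
```

View pics/plate4.png

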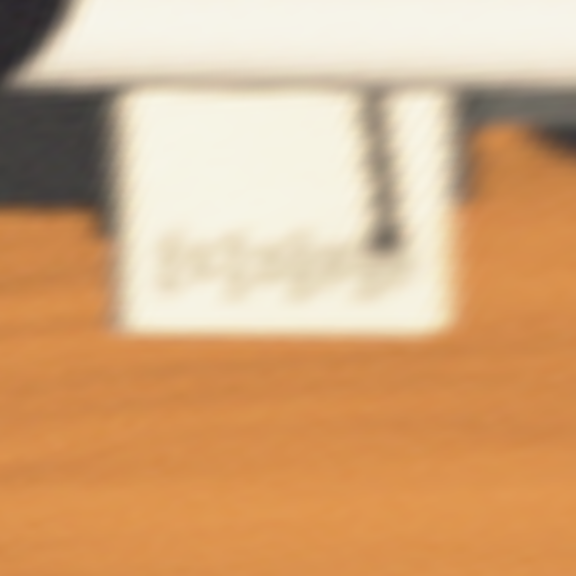

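Run:
```python
from h import *
import pickle
m=pickle.load(open("w4.pkl","rb"))
w=lambda x,y:np.array([x,y])/1.5
t=lambda x,y:np.array([120+x/3.3,150+y/3.3])
for n,a,b in [("farend",w(497,262),t(513,213)),("nearend",w(498,332),t(511,266)),("brass",w(452,350),t(474,242)),("ball",w(447,325),t(467,220))]:
    s=least_squares(lambda X:np.r_[proj(m,X)-a,proj("top",X)-b],[.5,-.1,.15]);print(n,s.x,R.T@(s.x-W),np.abs(s.fun).max())
```

```text
farend [ 0.46246971 -0.11087837  0.09553499] [-0.03289986  0.12270711 -0.05544304] 0.6685844129963812
nearend [ 0.41368205 -0.11137585  0.12366481] [ 0.02328212  0.12662543 -0.0553982 ] 0.6603180561905333
brass [ 0.43686851 -0.07213344  0.15659837] [ 0.02210206  0.08585332 -0.0166885 ] 0.5232546289791458
ball [ 0.45720843 -0.06836944  0.15031395] [ 0.00161699  0.08067191 -0.01211806] 0.28475422151780094
```

```bash
cat >> h.py <<'E'
def needle(im=None,name=None):
    if im is None: im=vision.get_image("side")
    p=plate(im)
    if name: cv2.imwrite(f"pics/{name}.png",np.vstack([p[50:170,:,::-1]]))
    g=p[68:120,78:278].astype(float).mean(2)  # rows
    res=[]
    for lo in (0,26):
        prof=g[lo:lo+26].mean(0);bg=np.percentile(prof,80)
        d=np.clip(bg-prof-40,0,None)
        res.append((d*np.arange(len(d))).sum()/d.sum()+78 if d.sum()>20 else np.nan)
    return res  # columns (0.5 mm each)
def cp(q,z=.036):
    return pose([-.052*np.cos(q),-.052*np.sin(q),z],0)
E
python3 - <<'E'
from h import *
print(needle(name="n0"))
r.goto(*cp(-.985,.11));st()
print(r.move_linear(cp(-.985)[0],velocity=.07,guard=8));st()
snap("wrist","w5",fx=1.5)
jaws.move_gripper(0,12);st()
print(needle(name="n1"))
snap("side","s5",fx=1.5)
E
```

```text
[np.float64(233.34964917204599), np.float64(236.6377529434078)]
t 10.61 tcp [ 0.5365 -0.036   0.2237] stand [-0.0282  0.0428  0.0899] F [0.6 0.2 0.3] M [-0.   -0.15 -0.05] op 0.05 j [-0.235  0.326  1.496 -0.085  1.84   1.405]
False
t 11.82 tcp [ 0.501  -0.0341  0.1608] stand [-0.0289  0.0434  0.0176] F [ 0.2 -0.3  0.4] M [ 0.01 -0.1   0.02] op 0.0503 j [-0.245  0.308  1.639 -0.088  1.711  1.407]
t 12.39 tcp [ 0.5006 -0.0339  0.1604] stand [-0.0288  0.0432  0.0171] F [0.3 0.8 1.1] M [ 0.1  -0.06 -0.06] op 0.0235 j [-0.245  0.308  1.639 -0.088  1.711  1.407]
[np.float64(233.54161024490273), np.float64(237.17136911568966)]
```

View pics/w5.png

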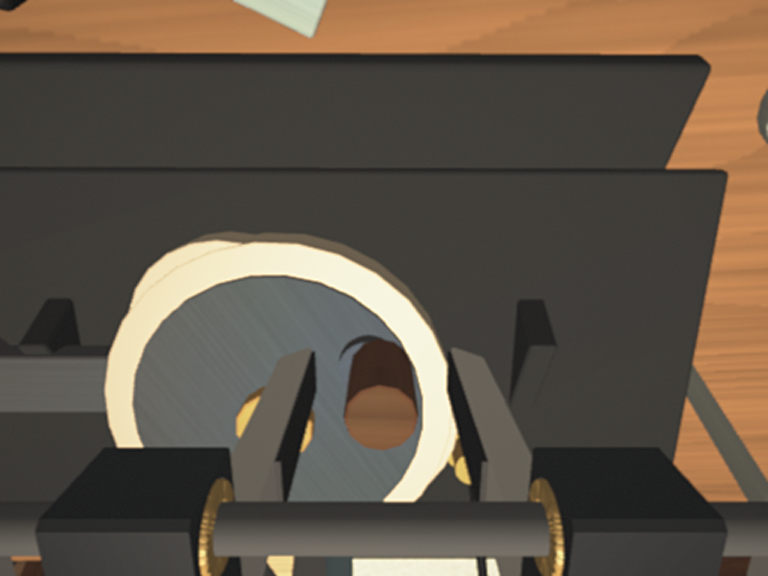

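View pics/s5.png

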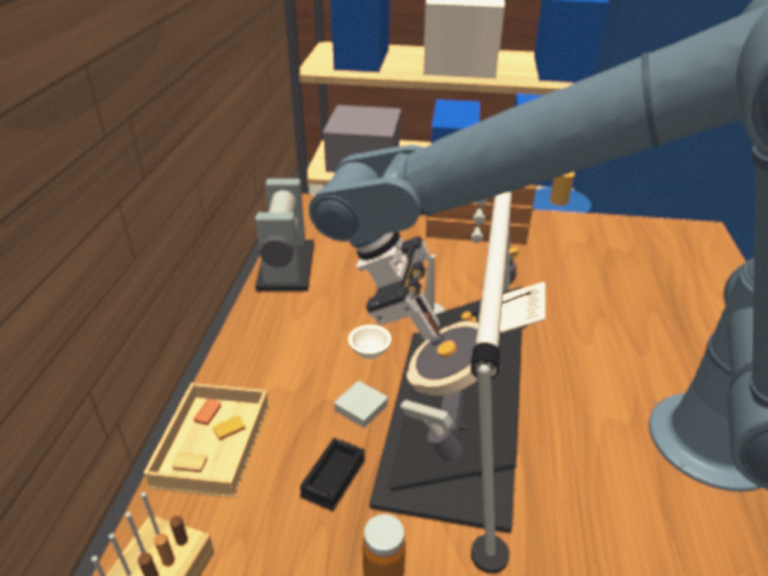

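Run:
```python
from h import *
import json
q0=-.985;N=26;out=[]
for k in range(1,N+1):
    q=q0-k*np.radians(15)
    r.move_linear(cp(q)[0],velocity=.035)
    o=readout.get_obs();f=np.linalg.norm(o["wrist_force"])
    s=R.T@(o["eef_pos"]-W);qa=np.arctan2(-s[1],-s[0])
    n=needle(name=f"sc{k}")
    out.append((q,*n));print(k,round(q,3),round(np.mod(qa-q+np.pi,2*np.pi)-np.pi,3),np.round(n,1),"F",round(f,1),round(o["clock"],2),flush=True)
    if f>30: print("ABORT");break
json.dump(out,open("scan.json","w"))
st()
ims=[cv2.imread(f"pics/sc{k}.png")[:,60:300] for k in (2,4,6,8,10,12,14,16,18,20,22,24)]
cv2.imwrite("pics/scan.png",np.vstack([np.hstack(ims[i:i+3]) for i in(0,3,6,9)]))
```

```text
1 -1.247 -0.014 [244.9 249.8] F 1.5 13.03
2 -1.509 -0.012 [244.6 249.5] F 3.7 13.62
3 -1.77 -0.012 [244.6 249.6] F 5.6 14.22
4 -2.032 -0.001 [244.7 249.6] F 4.5 14.81
5 -2.294 -0.001 [244.6 249.7] F 5.1 15.4
6 -2.556 -0.003 [244.6 249.6] F 6.5 15.99
7 -2.818 0.005 [225.9 227. ] F 6.5 16.58
8 -3.079 0.001 [206.4 205.1] F 5.9 17.18
9 -3.341 -0.009 [223.2 223.8] F 5.9 17.77
10 -3.603 -0.01 [244.6 249.7] F 5.3 18.36
11 -3.865 -0.012 [244.6 249.4] F 5.1 18.95
12 -4.127 -0.012 [244.7 249.6] F 4.5 19.54
13 -4.388 -0.002 [244.8 249.9] F 4.8 20.13
14 -4.65 -0.001 [244.7 249.9] F 6.0 20.73
15 -4.912 -0.002 [245.  249.8] F 5.1 21.32
16 -5.174 -0.002 [244.8 250. ] F 7.1 21.91
17 -5.436 -0.005 [245.  249.8] F 6.0 22.5
18 -5.697 -0.008 [244.7 249.9] F 5.4 23.09
19 -5.959 -0.009 [245. 250.] F 5.9 23.68
20 -6.221 -0.011 [244.9 249.9] F 6.4 24.27
21 -6.483 -0.007 [244.9 250. ] F 6.7 24.87
22 -6.745 -0.004 [245. 250.] F 5.7 25.46
23 -7.006 -0.002 [224.8 226.8] F 4.7 26.05
24 -7.268 -0.006 [234.6 237.3] F 6.1 26.64
25 -7.53 -0.002 [245.  249.8] F 5.5 27.23
26 -7.792 -0.004 [244.6 249.7] F 6.5 27.82
t 27.88 tcp [ 0.4778 -0.0407  0.1732] stand [-0.003   0.0517  0.017 ] F [2.6 0.4 5.3] M [ 0.16 -0.01 -0.07] op 0.0238 j [-0.265  0.245  1.691 -0.098  1.721  1.387]
```

View pics/scan.png

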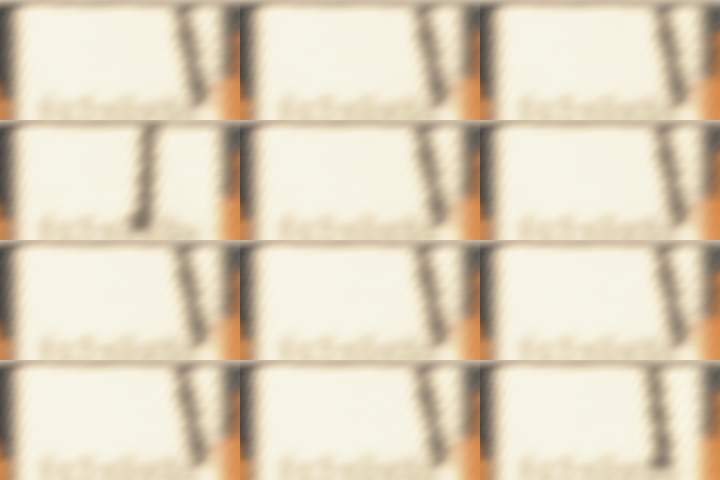

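Run:
```python
from h import *
q=-7.792
for k in range(1,6):
    r.move_linear(cp(q-k*.252)[0],velocity=.05)
q-=5*.252; print(q,needle())
A=[]
for t in -9.370-np.array([-.26,-.18,-.1,-.05,0,.05,.1,.18,.26]):
    r.move_linear(cp(t)[0],velocity=.035)
    o=readout.get_obs();s=R.T@(o["eef_pos"]-W);qa=np.arctan2(-s[1],-s[0]);qa=t+np.mod(qa-t+np.pi,2*np.pi)-np.pi
    n=needle();A.append((t,qa,*n));print(np.round(A[-1],3))
st()
A=np.array(A)
sel=np.abs(A[:,0]+9.37)<.2
for c in(2,3):
    p=np.polyfit(A[sel,1]+9.37,A[sel,c],2);print("peak",-9.37-p[1]/2/p[0],np.polyval(p,-p[1]/2/p[0]))
    i,j=A[0],A[-1]
np.save("fine.npy",A)
```

```text
-9.052 [np.float64(232.50153550788824), np.float64(235.57564491520966)]
[ -9.11   -9.099 225.    226.69 ]
[ -9.19   -9.182 214.93  215.414]
[ -9.27   -9.265 209.015 208.346]
[ -9.32   -9.313 207.34  206.248]
[ -9.37   -9.365 206.285 205.28 ]
[ -9.42   -9.415 206.713 205.399]
[ -9.47   -9.466 208.458 207.555]
[ -9.55   -9.553 214.497 214.719]
[ -9.63   -9.635 223.063 224.14 ]
t 32.73 tcp [0.4358 0.0248 0.2001] stand [ 0.0507 -0.0108  0.0171] F [4.9 1.1 2.4] M [ 0.13 -0.71 -0.14] op 0.024 j [-0.171  0.115  1.787 -0.051  1.76   1.473]
peak -9.370330030260316 206.3196666473729
peak -9.371278316796149 205.09257267695313
```

Run:
```python
from h import *
r.move_linear(cp(-9.48)[0],velocity=.05);r.move_linear(cp(-9.32)[0],velocity=.05)
r.move_linear(cp(-9.22)[0],velocity=.05);r.move_linear(cp(-9.38)[0],velocity=.035);st();print(needle())
jaws.move_gripper(.05);st();r.wait(.2);print(needle())
r.move_linear(cp(-9.38,.11)[0],velocity=.1);st();print(needle(name="n6"))
a=B0-1.135
r.goto(*pose([0,-.165,.10],a));st()
r.move_linear(pose([0,-.165,.033],a)[0],velocity=.08,guard=8);st();print(needle())
snap("wrist","w7",fx=1.5)
```

```text
t 33.99 tcp [0.434  0.012  0.2006] stand [0.0517 0.0021 0.017 ] F [ 5.7 -0.1  2.4] M [ 0.1  -0.66 -0.08] op 0.0239 j [-0.194  0.11   1.792 -0.062  1.759  1.451]
[np.float64(206.34520786185715), np.float64(205.29446370379398)]
t 34.65 tcp [0.4336 0.0118 0.2006] stand [0.052  0.0023 0.0169] F [ 1.3 -0.8  1. ] M [-0.01 -0.1  -0.  ] op 0.0497 j [-0.194  0.11   1.793 -0.063  1.76   1.451]
[np.float64(206.3934964317329), np.float64(205.32153460505967)]
t 35.79 tcp [0.4702 0.0093 0.2642] stand [0.052  0.0023 0.0903] F [-0.3 -0.1 -0.4] M [-0.   -0.13  0.03] op 0.0498 j [-0.186  0.136  1.644 -0.061  1.883  1.451]
[np.float64(206.52866845046353), np.float64(205.25877537595701)]
t 36.67 tcp [0.522  0.1729 0.2299] stand [ 1.000e-04 -1.645e-01  8.070e-02] F [0.6 0.  0.4] M [-0.02 -0.06  0.01] op 0.0499 j [0.076 0.328 1.481 0.075 1.851 2.298]
t 37.66 tcp [0.4894 0.1757 0.1726] stand [-0.0002 -0.1651  0.0147] F [-0.2  0.   0. ] M [ 0.02 -0.06  0.01] op 0.0499 j [0.084 0.313 1.609 0.078 1.737 2.297]
[np.float64(206.8514558979809), np.float64(205.57977055449334)]
```

View pics/w7.png

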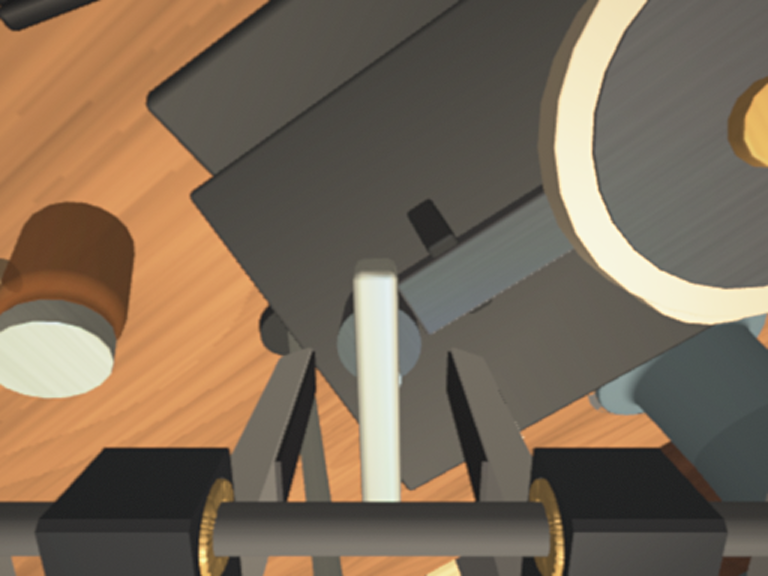

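Run:
```python
from h import *
jaws.move_gripper(0.0,60); o=st()
j=o["joint_pos"].copy()
zs=R[:,2]
print(needle())
for tgt in (2.0,1.7,1.5,1.35,1.25,1.2,1.16,1.12,1.08,1.04,1.0):
    t=j.copy();t[5]=tgt
    r.move_j(t);o=readout.get_obs()
    print(tgt,o["joint_pos"][5].round(3),"axis M",(o["torque"]@zs).round(2),"M",o["torque"].round(2),"F",o["wrist_force"].round(1),"eff6",o["effort"][5].round(2),"op",round(o["opening"],4),o["clock"].round(2),flush=True)
    if abs(o["effort"][5])>1.3: break
print(needle(name="n8"));snap("wrist","w8",fx=1.5)
```

```text
t 38.42 tcp [0.4895 0.1765 0.1719] stand [-0.0006 -0.1659  0.0141] F [ 3.6  4.7 -2.6] M [ 0.87 -0.88 -0.47] op 0.0142 j [0.084 0.313 1.61  0.08  1.735 2.297]
[np.float64(207.0322410193037), np.float64(205.65383503821727)]Traceback (most recent call last):
  File "<stdin>", line 9, in <module>
AttributeError: 'float' object has no attribute 'round'
```

Run:
```python
from h import *
j=readout.get_obs()["joint_pos"].copy()
zs=R[:,2]
for tgt in (1.7,1.5,1.35,1.25,1.2,1.16,1.12,1.08,1.04,1.0):
    t=j.copy();t[5]=tgt
    r.move_j(t);o=readout.get_obs()
    print(tgt,o["joint_pos"][5].round(3),"axis M",(o["torque"]@zs).round(2),"F",o["wrist_force"].round(1),"eff6",o["effort"][5].round(2),"op",round(o["opening"],4),round(o["clock"],2),flush=True)
    if abs(o["effort"][5])>1.3: break
print(needle(name="n8"));snap("wrist","w8",fx=1.5)
```

```text
1.7 1.704 axis M -0.26 F [ 0.1 -1.  -0.3] eff6 -0.26 op 0.0145 39.25
1.5 1.505 axis M -0.23 F [-0.4 -2.2  0. ] eff6 -0.28 op 0.0142 39.56
1.35 1.356 axis M -0.26 F [-0.  -5.9 -0.3] eff6 -0.34 op 0.0141 39.83
1.25 1.255 axis M -0.27 F [ 0.6 -5.3 -0.1] eff6 -0.36 op 0.0145 40.08
1.2 1.206 axis M -0.46 F [ 1.  -4.9  0.6] eff6 -0.45 op 0.014 40.33
1.16 1.166 axis M -0.49 F [ 0.3 -5.2 -0.6] eff6 -0.47 op 0.0145 40.58
1.12 1.126 axis M -0.54 F [ 0.7 -4.5 -0.8] eff6 -0.51 op 0.0142 40.83
1.08 1.086 axis M -0.52 F [ 0.4 -5.9  0.2] eff6 -0.54 op 0.0143 41.08
1.04 1.046 axis M -0.72 F [ 0.2 -6.  -0.9] eff6 -0.78 op 0.0143 41.33
1.0 1.006 axis M -0.64 F [-0.8 -6.8  1.5] eff6 -0.63 op 0.0146 41.58
[np.float64(205.32020237129728), np.float64(203.7972712669416)]
```

View pics/w8.png

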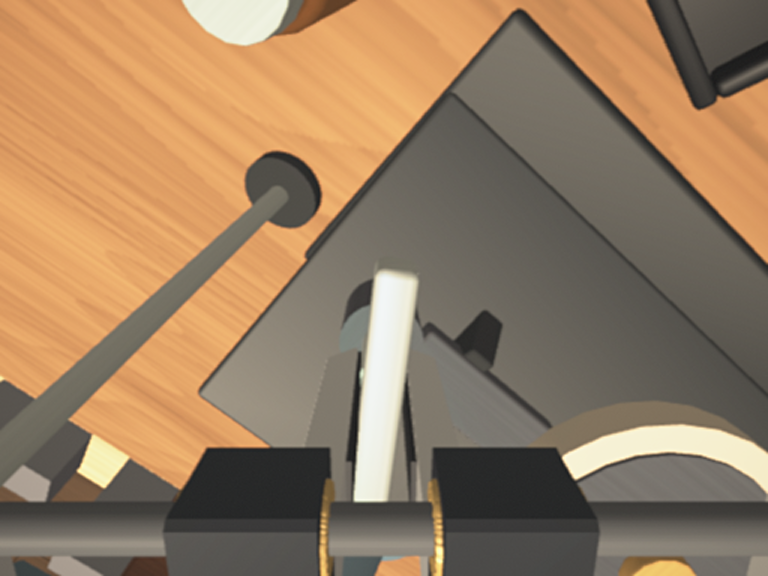

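Run:
```python
from h import *
jaws.move_gripper(.04)
o=readout.get_obs();t=o["joint_pos"].copy();t[5]=1.162
r.goto(*pose([0,-.165,.033],B0));st();print(needle(name="n9"))
snap("wrist","w9",fx=1.5)
```

```text
t 42.55 tcp [0.4889 0.1757 0.1721] stand [ 0.     -0.1651  0.014 ] F [-0.8 -0.4 -0.1] M [ 0.01 -0.02 -0.01] op 0.0399 j [0.084 0.313 1.61  0.078 1.737 1.159]
[np.float64(205.44098984276948), np.float64(203.97299300817116)]
```

View pics/w9.png

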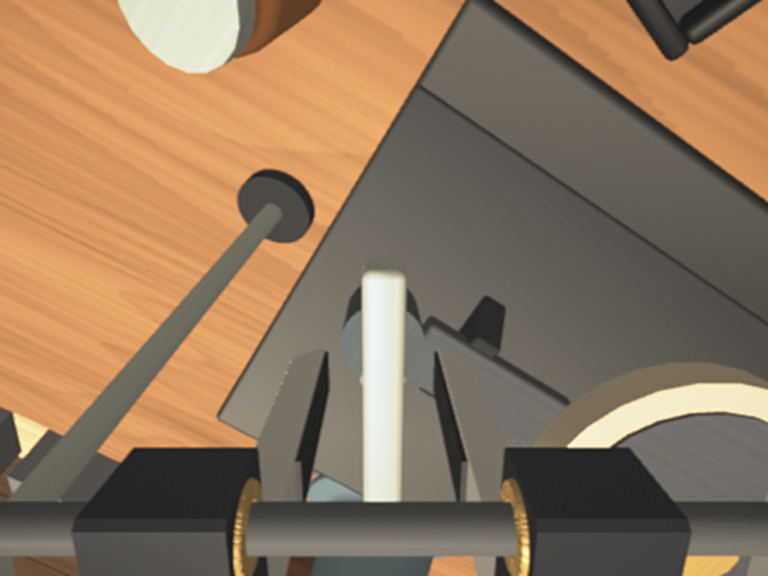

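Run:
```python
from h import *
jaws.move_gripper(0,60);o=readout.get_obs();j=o["joint_pos"].copy();zs=R[:,2]
for tgt in (1.12,1.08,1.04,1.0,.97):
    t=j.copy();t[5]=tgt
    r.move_j(t);o=readout.get_obs()
    print(tgt,o["joint_pos"][5].round(3),"axis M",(o["torque"]@zs).round(2),"F",o["wrist_force"].round(1),"eff6",o["effort"][5].round(2),round(o["clock"],2),flush=True)
r.wait(.3);print(needle())
jaws.move_gripper(.04)
r.goto(*pose([0,-.165,.033],B0));st();print(needle(name="n9"))
snap("wrist","w10",fx=1.5)
a=cv2.imread("pics/w2.png");c=cv2.imread("pics/w9.png");b=cv2.imread("pics/w10.png")
for im in (a,c,b):
    g=im.mean(2);print([ [int(v[0]),int(v[-1])] for y in (285,300,320,430,470,490) for v in [np.where(g[y,350:420]>170)[0]+350]])
```

```text
1.12 1.121 axis M -0.27 F [ 0.8 -2.  -0.6] eff6 -0.32 43.44
1.08 1.082 axis M -0.54 F [ 0.8 -1.5 -0.3] eff6 -0.54 43.69
1.04 1.042 axis M -0.71 F [ 1.7 -1.1 -1.1] eff6 -0.72 43.94
1.0 1.002 axis M -0.65 F [-0.8 -3.3  1.3] eff6 -0.65 44.19
0.97 0.972 axis M -0.94 F [-2.4 -5.3  1.5] eff6 -1.0 44.44
[np.float64(205.42271692679302), np.float64(203.75731656730693)]
t 45.68 tcp [0.4889 0.1757 0.1721] stand [ 0.    -0.165  0.014] F [ 1.  -0.6 -0.2] M [-0.06 -0.06  0.06] op 0.04 j [0.084 0.313 1.61  0.078 1.737 1.159]
[np.float64(205.4050342706711), np.float64(203.7981889971758)]
[[361, 401], [361, 401], [362, 401], [364, 400], [364, 400], [365, 400]]
[[362, 403], [363, 403], [363, 403], [363, 400], [364, 400], [364, 399]]
[[362, 403], [363, 403], [363, 402], [363, 400], [363, 399], [364, 399]]
```

View pics/w10.png

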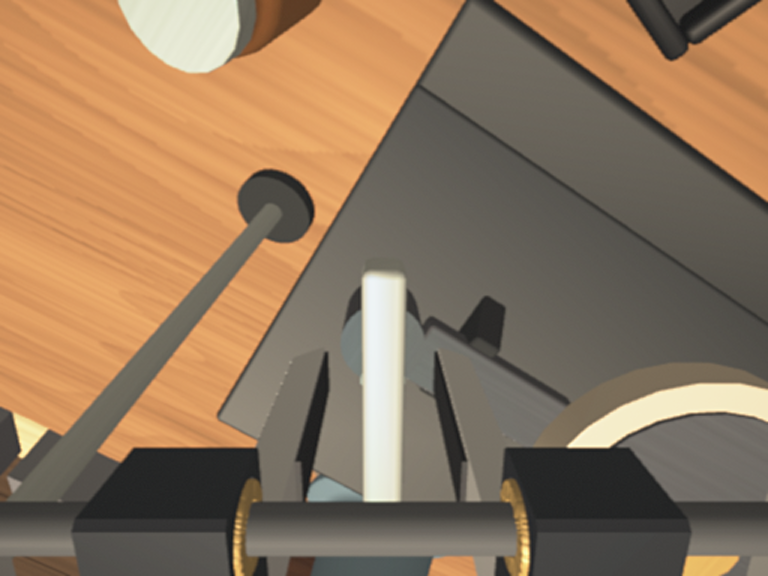

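Run:
```python
from h import *
r.move_linear(pose([0,-.165,.13],B0)[0],velocity=.15)
r.goto(*pose([0,-.42,.15],B0));st()
print(needle(name="n11"));r.wait(.5);print(needle())
snap("wrist","w11",fx=1.5);snap("side","s11",(180,140,380,290),4);snap("top","t11",(120,140,350,300),3.3)
```

```text
t 47.58 tcp [0.5653 0.4248 0.2731] stand [-0.0005 -0.4188  0.1308] F [ 0.2 -0.1 -1.1] M [-0.07 -0.09 -0.04] op 0.0394 j [0.394 0.627 1.    0.247 1.981 1.526]
[np.float64(255.28374777813053), np.float64(253.8645125470029)]
[np.float64(254.77973643341565), np.float64(253.4381732904684)]
```

View pics/s11.png

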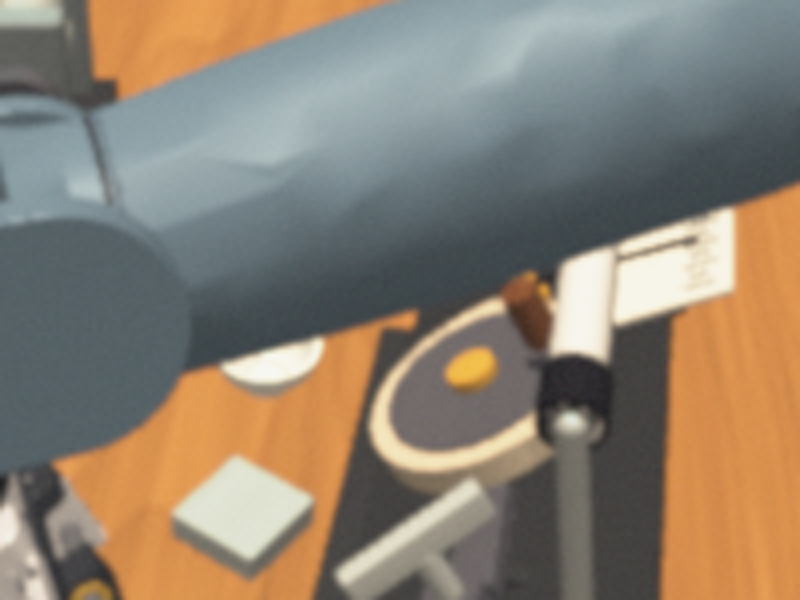

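View pics/t11.png

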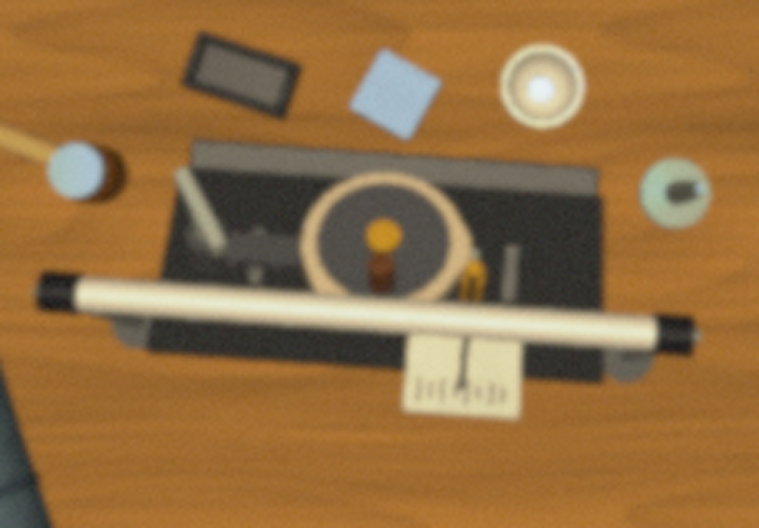

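Run:
```python
from h import *
r.move_j([0.968,0.245,1.558,0,1.339,-0.174]);st()
print(needle(name="n12"));snap("side","s12",(220,140,380,290),4);snap("top","t12",(120,140,350,300),3.3)
im=vision.get_image("side");cv2.imwrite("pics/n12b.png",cv2.resize(plate(im)[50:170,60:300,::-1],None,fx=3,fy=3));print(needle(im))
```

```text
t 49.83 tcp [0.2708 0.5911 0.2056] stand [ 0.2304 -0.5641 -0.0803] F [ 0.7 -0.8 -0.1] M [0.02 0.03 0.01] op 0.0401 j [ 0.967  0.245  1.557 -0.     1.339 -0.173]
[np.float64(204.80930332338164), np.float64(203.38414192055532)]
[np.float64(204.83410403999267), np.float64(203.27281937776672)]
```

View pics/n12b.png

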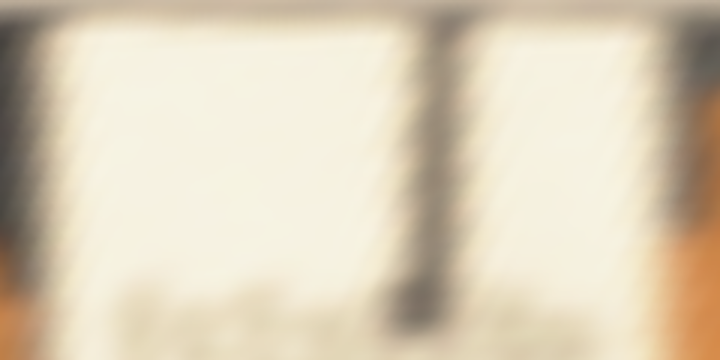

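View pics/t12.png

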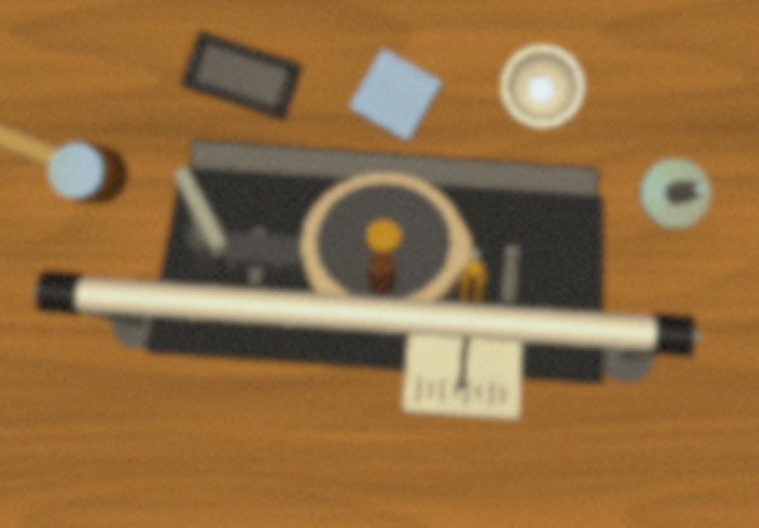

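```bash
python3 -c "
from station import close_job
print(close_job())"
```

```text
the job is handed in; nothing more can be done
None
```

The job is done and handed in at about 50 s, against the 72 s limit. The wheel is locked with the higher lump under the feeler.

- **Slackening:** I turned the T-bar clockwise by about 1.14 rad.
- **Finding the high spot:** I led the wheel a full turn and a bit by its crank, at about 0.07 turn/s. One lump moved the needle about 22 mm. The other moved it about 12 mm at the sampled angles; I did not fine-scan that one, but no sample came near the first lump.
- **Setting it:** I went back to the higher lump, scanned it finely and stopped at its fitted peak. Releasing the crank did not shift the needle visibly.
- **Tightening:** I turned the bar back to its original angle. It slipped in the grip once it met the stop, so I regripped and pressed with up to about 0.9 N m. The bar did not move any further.

**Last checks:**
- With the arm clear, the needle stood at 203.3 on my image scale (0.5 mm per unit, lower is further). The best reading in the fine scan was 205.3, so it is at or slightly beyond its furthest.
- That difference is about 1 mm. Image noise or lighting could explain it, or a slight wheel shift while locking; I did not separate them.
- One reading, taken while the forearm covered part of the scale, was invalid and I discarded it.
- The highest wrist force I recorded was under 8 N, the arm kept clear of the gauge throughout, and the bystanders look unmoved in the overhead picture.

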